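Find the stamped crate and push it to the dispatch line

TASK

Two empty wooden crates stand on the bench and one of them has an ink stamp underneath: tip both over towards the robot onto their near side, so that their undersides show. Then push the stamped one sideways, still lying like that with its stamp facing away from the robot, until it lies centred over the white dispatch line between them, and leave the other one lying off the line. Only push with the fingers: do not grasp, lift or carry anything, and leave the bottle, the cork block and the sawn wooden blank where they are.

Things in the scene. Friction and masses are not known exactly. Their poses are not given: they have to be found in the camera images.
- crate_stamped: The crate with the stamp: open wooden crate, 70 deep (x) x 110 wide (y) x 130 high (z), walls and base 8, about 0.32 kg, mass centre about 58 above the underside. Origin: centre of the underside. Starts upright, x away from the robot within 0.2 rad, y left, z to the open top. Under its base a black ring 58 across with a bar. Left or right of the line; told apart only from below.
- crate_plain: The crate without a stamp: open wooden crate, 70 deep (x) x 110 wide (y) x 130 high (z), walls and base 8, about 0.32 kg, mass centre about 58 above the underside. Origin: centre of the underside. Starts upright, x away from the robot within 0.2 rad, y left, z to the open top. Its underside is bare; otherwise the same crate.
- crate_stamped_near (a point): Middle of that crate's near bottom edge, 35 from its origin along its -x. Pushed towards the robot high on its far wall, the crate rocks over this edge and, past about 32 degrees, falls onto its near wall; it then lies 70 high, underside facing away from the robot, its z axis pointing at the robot. The edge stays on the bench.
- crate_plain_near (a point): The same point of the plain crate.
- crate_stamped_mid (a point): Middle of the stamped crate: 65 above its underside on its middle axis.
- crate_plain_mid (a point): The same point of the plain crate.
- line: The dispatch line: a flat white strip fixed on the bench between the crates, 360 long (its x, pointing away from the robot) x 30 wide (its y) x 1 thick, no obstacle. Origin: its centre.
- glue: Round white glue bottle, 52 across, 130 high, on the left. Origin: centre of its underside. Bystander; not to be moved.
- sander: Cork sanding block, 70 x 110 x 35 high, on the right. Origin: centre of its underside. Bystander; not to be moved.
- blank: Sawn wooden blank lying flat beyond the far end of the line, 50 (x) x 70 (y) x 18 high with a tab 30 wide that reaches to 63 from the origin on its +y side. Origin: centre of the underside of its 50 x 70 body. Bystander; not to be moved.
Not all that is in view belongs to the job. What is shaped like the crate_plain but orange is not meant. What is shaped like the crate_stamped but yellow is not meant.

How it is judged (in metres and radians):
On the way, in this order (a step that is already met when the one before it is completed fails the run):
1. both crates lie tipped over on their near sides, undersides showing (angle between crate_stamped's own z axis and vertical between 1.42 and 1.72 rad and height (world z) of each of crate_stamped_near, crate_plain_near below 0.012 m and angle between crate_plain's own z axis and vertical between 1.42 and 1.72 rad), for 0.2 s.
2. the stamped crate, lying, has been pushed onto the dispatch line (all of step 1 and y of crate_stamped_mid in the frame of line between -0.025 and 0.025 m and x of crate_stamped_mid in the frame of line between -0.18 and 0.18 m and angle between the z axis of crate_stamped and the x axis of line, either way round below 0.6 rad), for 0.2 s.
At the end, for the whole second after the job is handed in: Both crates lie at rest on their near sides (within 8 degrees); the stamped one's middle is within 25 mm sideways of the line's centre line and within its length, its axis within 0.6 rad of the line; the plain one's middle is over 85 mm to the side of the line (all of step 2 and (y of crate_plain_mid in the frame of line above 0.085 m or y of crate_plain_mid in the frame of line below -0.085 m) and linear speed of each of crate_stamped, crate_plain below 0.02 m/s and angular speed of each of crate_stamped, crate_plain below 0.1 rad/s); the robot touches nothing.
It fails at once if a crate is lifted, carried or tipped onto another side (its near bottom edge rises more than 30 mm) (height (world z) of any of crate_stamped_near, crate_plain_near above 0.03 m).
It fails at once if a crate is gripped or struck hard (over 35 N from the fingers) (contact force between the fingers and crate_stamped above 35 N or contact force between the fingers and crate_plain above 35 N).
It fails at once if the bottle, the cork block or the blank is moved more than 20 mm (distance of any of glue, sander, blank from where it was at the start of the episode above 0.02 m).
It also fails if it takes over 69 s, if anything falls off the work surface, if the arm or the gripper's body presses on something with over 40 N, if the wrist force passes 120 N, or if a joint passes its speed limit or range.

ROBOT

A 6-joint arm with a two-finger parallel gripper is mounted at the origin on the work surface. World frame = base frame: x ahead of the robot, y to its left, z up, the work surface at z = 0. Lengths are in mm, angles in rad, forces in N, time in s.
With the tool pointing down it reaches from about 375 to 750 mm from the base axis. Payload 9 kg.
Tool frame: the origin (TCP) lies at the very end of the fingers, on their centre line; the grasp point (between the pads) lies 19 mm behind it; x points along the fingers, y is the direction in which the jaws open and shut, and the axes are right-handed (so a half turn about x gives the same grasp; the last joint's range is limited). The gripper opens to 85 mm and grips with 20 to 120 N. Pads are 22 mm wide; open, the fingers measure 114 mm over their backs; the gripper's body (76 mm by 85 mm) begins 54 mm behind the grasp point. The pads swing forward as they close: fully open they stand 13 mm farther back than shut.
Start: joints at [-1.461, 0.104, 0.097, 1.564, 0, 1.353], TCP at [193.187, -568.081, 231.331] pointing down, gripper open.
Joint ranges: [-2.99, 2.99], [-0.84, 1.86], [-1.1, 1.16], [-1.84, 2.11], [-1.51, 1.56], [-3.14, 3.14]. Speed limits (rad/s): [2.22, 2.22, 2.57, 3.14, 3.14, 3.14].

INTERFACE

Orientations are given as a unit quaternion [w, x, y, z].
In Python, from bench import env, cams gives the robot as it stands.
- The arm moves only by the shell command python3 -m pendant 'ROWS' [FORCE]. ROWS is JSON, a list of rows, each a list of 7 numbers: the gripper command: -1 is fully open, 1 is shut, values between are in proportion, then the shift along the world's x, y, z in mm, then the turn, a rotation vector about the world's x, y, z in degrees. In form: [[gripper, tx, ty, tz, ax, ay, az], ...]. A call has 1 to 5 rows; each row is the pose to reach, as a shift and turn from the pose commanded when the call began; what a row does not reach only later rows make up. A row lasts 1/8 s, in which the tool goes at most 62.5 mm and 10.7 degrees, less where a joint would pass 70% of its speed; a pose out of reach is approached as far as the arm can. A call with a gripper value outside its range is refused whole. The fingers move at their own pace and stop on an object; FORCE is the grip in N (left out, the last holds). Time passes only in rows, so rows that repeat a pose let the fingers close. It gives the time, the measured TCP pose, the force and the opening at its end, in the units of the state.
- env.get_state(): the state, without advancing time (a new reading comes with each control period).
- cams.capture(name): name is "scene" or "top"; returns a dict with "pixels" (400x640x3 uint8, red, green, blue), "vertical_fov" (degrees; the focal length in pixels is half the picture's height over the tangent of half this angle, whatever the lens; pixels are square), "cx", "cy" (the principal point, pixels), "k1" (the pictures are not rectified: a ray, as slopes to the right and down, at radius r is drawn at 1 + k1 r^2 times it, then the intrinsics apply), "R" (3x3) and "t" (3): a world point X has camera coordinates R X + t. Camera axes: x right, y down, z forward; pixel columns grow to the right and rows downward; lengths in mm; the calibration is good to about 2 mm. A picture is of the moment at which its call begins. There is no depth.
- env.hand_in(): hands the job in, once; it reports no verdict.
The state is a dict: "time": time; "q": joint angles; "joint_velocities": joint speeds; "effort": joint torques, N m; "tool_pos": TCP position; "orientation": TCP orientation; "force": force on the tool from outside, world axes, zero at the start; "ft_torque": the same for the moment, N m; "gripper_width": finger opening in mm.
Only numpy, scipy, OpenCV 4.12 (cv2) and the standard library are available. Lean on these libraries where they do the work, as an engineer would, in place of code of your own. Each camera call takes 0.05 s, during which the arm holds its last target. There are 200 camera calls.

## Working session

There is one attempt and no reset: what is moved stays moved. The work goes in short steps, Python scripts to look and compute and a shell command to move; the robot and the scene stay as the last step left them, time stands still between calls to the robot, and variables do not carry over. Pictures are saved under pics/ and viewed, about 8 in all and at most 12, crops included, and the job is handed in when it is done.

```bash
mkdir -p pics; ls; cat > h.py <<'E'
import numpy as np, cv2
from bench import env, cams
def cap(n,save=None):
    c=cams.capture(n); p=c["pixels"]
    if save: cv2.imwrite("pics/"+save,cv2.cvtColor(p,cv2.COLOR_RGB2BGR))
    return c
def K(c):
    f=200/np.tan(np.radians(c["vertical_fov"])/2)
    return np.array([[f,0,c["cx"]],[0,f,c["cy"]],[0,0,1.]])
def ray(c,uv):
    # invert radial by fixed point
    k=K(c); d=(np.array(uv,float)-[c["cx"],c["cy"]])/k[0,0]; s=d.copy()
    for _ in range(30): s=d/(1+c["k1"]*(s@s))
    R=np.array(c["R"]);t=np.array(c["t"])
    return -R.T@t, R.T@np.array([*s,1])
def onz(c,uv,z):
    o,d=ray(c,uv); return o+d*(z-o[2])/d[2]
def proj(c,X):
    q=np.array(c["R"])@np.array(X,float)+c["t"]; s=q[:2]/q[2]; s=s*(1+c["k1"]*(s@s))
    return s*K(c)[0,0]+[c["cx"],c["cy"]]
E
python3 - <<'E'
from h import *
for n in("scene","top"):
    c=cap(n,n+"0.png"); o,_=ray(c,(0,0)); print(n,o.round(),c["vertical_fov"],c["k1"],ray(c,(320,200))[1].round(2))
s=env.get_state();print(s["time"],s["tool_pos"],s["orientation"],s["gripper_width"])
E
```

```text
pics
scene [ 1181. -1055.  1201.] 44.2539218712373 -0.10866839232530003 [-0.37  0.64 -0.67]
top [ 478.   12. 1131.] 56.04025952066334 -0.09135745467349451 [ 0.11 -0.04 -0.99]
0.1 [ 193.14598961 -567.74674517  230.58757262] [ 0.11494403  0.69764552  0.11579901 -0.69761679] 85.60621761701924
```

View pics/scene0.png

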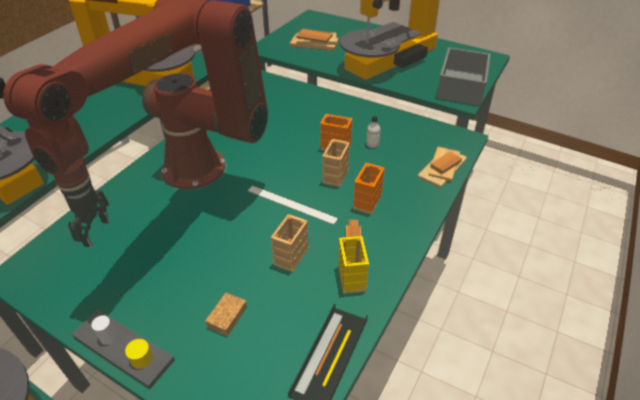

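View pics/top0.png

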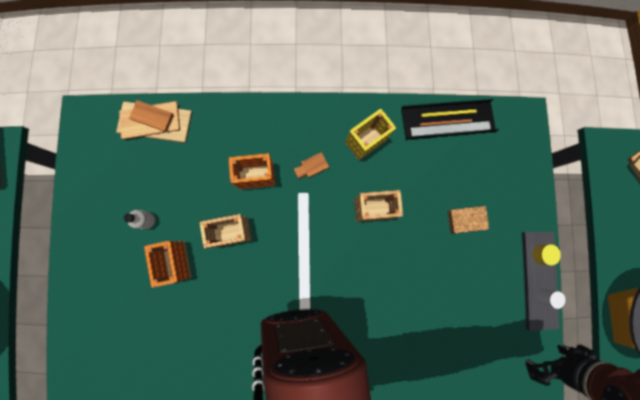

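The scene and top views show five crates. Natural wood ones are at top px (225,231) on the left and (380,206) on the right. Orange ones are at (251,170) and (167,262), and a yellow one is at (372,133). The two natural-wood crates either side of the white line (303,195–310) match the description. The bottle is at (140,218), the cork block at (469,219) and the blank at (312,165).

```bash
python3 - <<'E'
from h import *
c=cap("top"); p=c["pixels"]; hsv=cv2.cvtColor(p,cv2.COLOR_RGB2HSV)
print("px hsv",hsv[231,205],hsv[206,360],hsv[170,232],hsv[133,352])
nongreen=((hsv[...,0]<35)|(hsv[...,0]>100)|(hsv[...,1]<60)).astype(np.uint8)
for name,(u,v,w,h,z) in dict(left=(225,231,36,30,130),right=(380,206,34,28,130),oA=(251,170,34,30,130),oB=(167,262,34,34,130),yel=(372,133,34,34,130),blank=(312,165,24,20,18),cork=(469,219,28,22,35)).items():
    roi=np.zeros(nongreen.shape,np.uint8); roi[v-h:v+h,u-w:u+w]=1
    m=(roi&(hsv[...,2]>70)&nongreen).astype(np.uint8)
    ct=max(cv2.findContours(m,0,2)[0],key=cv2.contourArea)
    W=np.array([onz(c,q[0],z)[:2] for q in ct],np.float32)
    r=cv2.minAreaRect(W); print(name,"ctr",np.round(r[0]),"size",np.round(r[1]),"ang",round(r[2],1),np.round(cv2.boxPoints(r)).tolist())
    px=ct[:,0]; print("   px bbox",px.min(0),px.max(0))
for uv in[(303,194),(298,250),(309,250),(299,300),(310,300),(303,306)]: print("line",uv,onz(c,uv,1).round()[:2])
print("glue top",onz(c,(131,218),130).round(),"base",onz(c,(147,220),0).round())
s=cap("scene")
for nm,x0,y0 in(("l",300,130),("r",260,205)): pass
a=cv2.resize(p[120:300,100:430],None,fx=2.4,fy=2.4,interpolation=cv2.INTER_CUBIC)
cv2.imwrite("pics/crop1.png",cv2.cvtColor(a,cv2.COLOR_RGB2BGR))
E
```

```text
px hsv [ 17 123 102] [ 17 122 128] [ 14 197 192] [ 28 178 203]
left ctr [509. 227.] size [ 77. 125.] ang 10.7 [[459.0, 281.0], [483.0, 158.0], [558.0, 173.0], [535.0, 295.0]]
   px bbox [200 213] [249 248]
right ctr [ 575. -185.] size [ 77. 127.] ang 3.9 [[532.0, -125.0], [541.0, -252.0], [618.0, -246.0], [609.0, -119.0]]
   px bbox [355 190] [402 220]
oA ctr [670. 158.] size [ 90. 120.] ang 5.6 [[619.0, 213.0], [631.0, 94.0], [721.0, 103.0], [709.0, 222.0]]
   px bbox [228 153] [274 188]
oB ctr [425. 379.] size [115. 109.] ang 11.6 [[358.0, 421.0], [379.0, 314.0], [492.0, 337.0], [470.0, 444.0]]
   px bbox [144 240] [189 287]
yel ctr [ 774. -167.] size [ 80. 141.] ang 36.7 [[700.0, -134.0], [784.0, -247.0], [848.0, -199.0], [764.0, -87.0]]
   px bbox [346 109] [395 158]
blank ctr [703.  -5.] size [ 53. 103.] ang 26.7 [[656.0, 29.0], [702.0, -63.0], [750.0, -39.0], [703.0, 53.0]]
   px bbox [294 153] [328 178]
cork ctr [ 539. -481.] size [ 73. 118.] ang 5.6 [[497.0, -425.0], [509.0, -543.0], [581.0, -536.0], [569.0, -418.0]]
   px bbox [449 206] [488 232]
line (303, 194) [621.  18.]
line (298, 250) [453.  33.]
line (309, 250) [453.   1.]
line (299, 300) [306.  31.]
line (310, 300) [306.  -2.]
line (303, 306) [289.  19.]
glue top [542. 480. 130.] base [544. 491.   0.]
```

View pics/crop1.png

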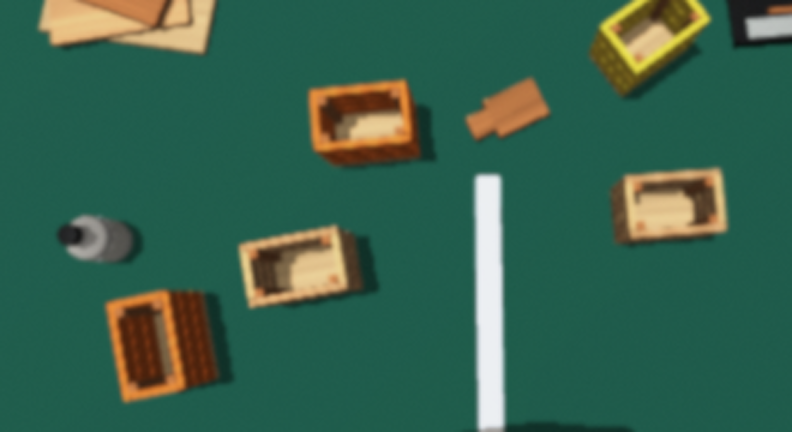

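Enlarged crop confirms: natural-wood crates at crop (298,266) and (675,205) are the two meant. Orange (364,122), (160,345) and yellow (650,45) are decoys. Next I compute rim corners and the tool axes.

```bash
python3 - <<'E'
from h import *
from scipy.spatial.transform import Rotation as Ro
c=cap("top")
for n,C in dict(left=[(240,243),(338,227),(353,290),(248,305)],right=[(623,178),(720,170),(727,232),(628,240)],oA=[(310,90),(407,81),(415,147),(318,154)],oB=[(106,302),(166,291),(186,386),(124,401)]).items():
    W=np.array([onz(c,(100+u/2.4,120+v/2.4),130)[:2] for u,v in C])
    r=cv2.minAreaRect(W.astype(np.float32))
    print(n,W.round().tolist(),"ctr",W.mean(0).round(),"wid",np.linalg.norm(W[0]-W[1]).round(),np.linalg.norm(W[1]-W[2]).round(),"yaw",np.degrees(np.arctan2(*((W[0]-W[1]+W[3]-W[2])*[-1,1]))).round(1))
s=env.get_state();q=s["orientation"];print(Ro.from_quat([*q[1:],q[0]]).as_matrix().round(3))
E
```

```text
left [[533.0, 292.0], [550.0, 183.0], [481.0, 165.0], [465.0, 281.0]] ctr [507. 230.] wid 110.0 72.0 yaw 8.5
right [[604.0, -135.0], [613.0, -246.0], [542.0, -252.0], [534.0, -140.0]] ctr [ 573. -193.] wid 111.0 71.0 yaw 4.3
oA [[706.0, 217.0], [716.0, 108.0], [640.0, 98.0], [632.0, 207.0]] ctr [673. 157.] wid 110.0 76.0 yaw 4.6
oB [[468.0, 441.0], [480.0, 373.0], [376.0, 348.0], [360.0, 417.0]] ctr [421. 395.] wid 69.0 107.0 yaw 12.0
[[-0.     0.322 -0.947]
 [ 0.001 -0.947 -0.322]
 [-1.    -0.001 -0.   ]]
```

Rim sizes come out at 110×71, which matches the spec. The left crate is at (507,230), yaw 8.5°, and the right crate at (573,-193), yaw 4.3°. Moving to the far side of the right crate.

```bash
python3 -m pendant '[[0,45,40,8,0,0,-3],[0,90,80,16,0,0,-6],[0,135,120,20,0,0,-9],[0,180,160,20,0,0,-12],[0,222,190,20,0,0,-14.5]]'; python3 -m pendant '[[0,45,38,0,0,0,0],[0,90,76,0,0,0,0],[0,135,114,0,0,0,0],[0,180,152,0,0,0,0],[0,223,190,0,0,0,0]]'; python3 -m pendant '[[0,0,0,0,0,0,0]]'
```

```text
time: 0.88
tool_pos: [416.6, -376.3, 251.6]
orientation: [0.026, 0.707, 0.026, -0.706]
force: [-0.1, -0.5, -0.2]
gripper_width: 42.7
time: 1.5
tool_pos: [639.5, -186.6, 251.2]
orientation: [0.027, 0.707, 0.026, -0.707]
force: [0.4, -1.3, 0.7]
gripper_width: 42.5
time: 1.62
tool_pos: [640.1, -184.8, 249.9]
orientation: [-0.028, -0.706, -0.028, 0.707]
force: [-0.5, -0.1, 0.2]
gripper_width: 42.5
```

```bash
python3 -m pendant '[[0,0,-4,-45,0,0,0],[0,0,-4,-90,0,0,0],[0,0,-4,-137,0,0,0],[0,0,-4,-137,0,0,0]]'; python3 -m pendant '[[0,-6,0,0,0,0,0],[0,-12,-1,0,0,0,0],[0,-16,-1,0,0,0,0],[0,-20,-1.5,0,0,0,0],[0,-25,-2,0,0,0,0]]';python3 -m pendant '[[0,-5,0,0,0,0,0],[0,-10,-1,0,0,0,0],[0,-15,-1,0,0,0,0]]'; python3 - <<'E'
from h import *
cap("scene","s1.png")
E
```

```text
time: 2.12
tool_pos: [635.1, -191.3, 110.2]
orientation: [-0.025, -0.704, -0.027, 0.709]
force: [-0.0, 0.9, 1.2]
gripper_width: 42.8
time: 2.75
tool_pos: [613.3, -194.2, 114.9]
orientation: [0.027, 0.707, 0.026, -0.706]
force: [1.5, -0.3, 1.1]
gripper_width: 42.2
time: 3.12
tool_pos: [597.8, -195.1, 114.3]
orientation: [-0.026, -0.707, -0.026, 0.707]
force: [1.5, -0.2, 0.9]
gripper_width: 42.8
```

View pics/s1.png

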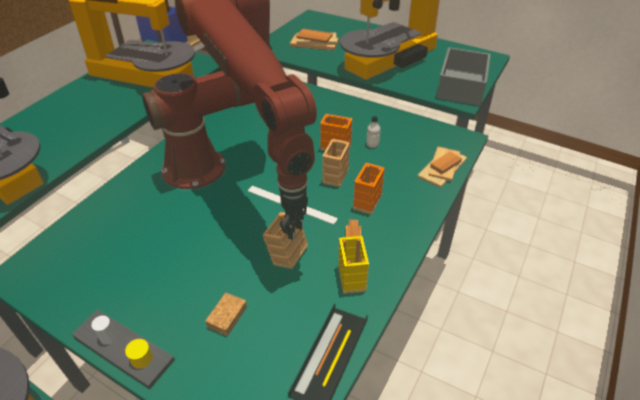

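The right crate at (287,242) is tilting towards the robot under the fingers. I'll keep going slowly.

```bash
python3 -m pendant '[[0,-5,-0.5,0,0,0,0],[0,-10,-1,0,0,0,0],[0,-14,-1,0,0,0,0],[0,-18,-1,0,0,0,0],[0,-22,-2,0,0,0,0]]'; python3 -m pendant '[[0,-4,0,0,0,0,0],[0,-8,-1,0,0,0,0],[0,-12,-1,0,0,0,0],[0,-16,-1,0,0,0,0],[0,-20,-1.5,0,0,0,0]]';python3 -m pendant '[[0,0,0,0,0,0,0],[0,0,0,0,0,0,0],[0,0,0,0,0,0,0]]'; python3 - <<'E'
from h import *
c=cap("scene","s2.png")["pixels"][150:350,200:440]
cv2.imwrite("pics/s2c.png",cv2.cvtColor(cv2.resize(c,None,fx=2.5,fy=2.5),cv2.COLOR_RGB2BGR))
E
```

```text
time: 3.8
tool_pos: [575.8, -197.0, 114.2]
orientation: [-0.026, -0.707, -0.026, 0.707]
force: [1.3, -0.7, 0.7]
gripper_width: 42.7
time: 4.42
tool_pos: [555.9, -198.5, 114.3]
orientation: [-0.026, -0.707, -0.026, 0.707]
force: [0.4, 0.5, 0.3]
gripper_width: 42.5
time: 4.8
tool_pos: [556.3, -198.6, 114.3]
orientation: [0.026, 0.707, 0.026, -0.707]
force: [0.3, 0.1, -0.0]
gripper_width: 42.7
```

View pics/s2c.png

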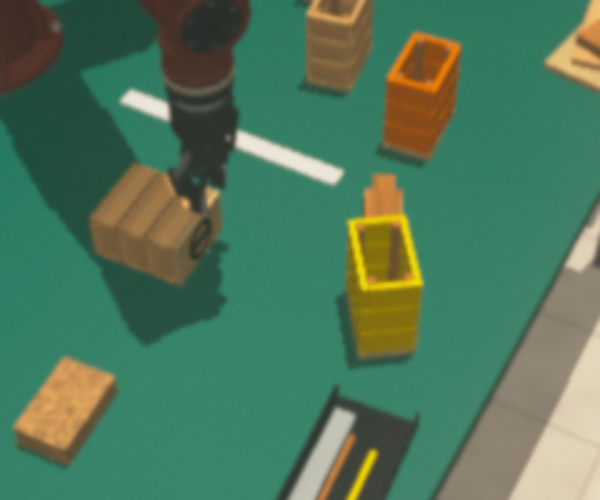

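The right crate is down on its near side, and the stamp ring shows at crop (201,238), so the right one is the stamped crate. Next I tip the left (plain) crate.

```bash
python3 -m pendant '[[0,5,0,45,0,0,0],[0,8,0,90,0,0,0],[0,10,20,125,0,0,1],[0,12,70,130,0,0,2],[0,12,120,130,0,0,4]]'; python3 -m pendant '[[0,0,55,0,0,0,0],[0,0,110,0,0,0,0],[0,0,165,0,0,0,0],[0,0,220,0,0,0,0],[0,3,275,0,0,0,0]]';python3 -m pendant '[[0,1,41,0,0,0,0],[0,1,41,0,0,0,0],[0,1,41,-45,0,0,0],[0,1,41,-90,0,0,0]]'
```

```text
time: 5.48
tool_pos: [568.7, -77.7, 245.3]
orientation: [0.051, 0.706, 0.051, -0.705]
force: [0.8, 0.2, -0.0]
gripper_width: 42.6
time: 6.1
tool_pos: [571.0, 198.3, 244.5]
orientation: [0.051, 0.705, 0.051, -0.705]
force: [0.3, -0.8, -0.4]
gripper_width: 42.7
time: 6.6
tool_pos: [574.4, 226.2, 153.7]
orientation: [0.054, 0.705, 0.06, -0.705]
force: [-0.2, 1.1, -0.2]
gripper_width: 42.6
```

```bash
python3 -m pendant '[[0,0,0,-40,0,0,0],[0,0,0,-40,0,0,0]]'; python3 -m pendant '[[0,-6,-1,0,0,0,0],[0,-12,-2,0,0,0,0],[0,-16,-2.5,0,0,0,0],[0,-20,-3,0,0,0,0],[0,-25,-4,0,0,0,0]]';python3 -m pendant '[[0,-5,-1,0,0,0,0],[0,-10,-1.5,0,0,0,0],[0,-15,-2,0,0,0,0],[0,-20,-3,0,0,0,0],[0,-24,-3.5,0,0,0,0]]'
```

```text
time: 6.85
tool_pos: [571.6, 225.7, 111.1]
orientation: [-0.054, -0.702, -0.059, 0.707]
force: [-0.3, -0.4, -0.3]
gripper_width: 42.5
time: 7.48
tool_pos: [549.1, 223.2, 114.9]
orientation: [0.054, 0.705, 0.06, -0.705]
force: [0.9, 0.4, 1.4]
gripper_width: 42.5
time: 8.1
tool_pos: [524.4, 219.6, 114.3]
orientation: [-0.054, -0.704, -0.06, 0.705]
force: [1.3, -0.6, 0.9]
gripper_width: 42.8
```

```bash
python3 -m pendant '[[0,-5,-1,0,0,0,0],[0,-10,-1.5,0,0,0,0],[0,-14,-2,0,0,0,0],[0,-18,-2.5,0,0,0,0],[0,-22,-3,0,0,0,0]]'; python3 -m pendant '[[0,-4,-0.5,0,0,0,0],[0,-8,-1,0,0,0,0],[0,-12,-1.5,0,0,0,0],[0,-16,-2,0,0,0,0],[0,-20,-3,0,0,0,0]]';python3 -m pendant '[[0,-4,0,0,0,0,0],[0,-4,0,0,0,0,0],[0,-4,0,0,0,0,0]]'; python3 - <<'E'
from h import *
print(np.round(env.get_state()["q"],2))
E
```

```text
time: 8.72
tool_pos: [502.6, 216.3, 114.3]
orientation: [-0.054, -0.704, -0.061, 0.705]
force: [0.4, -0.1, 0.7]
gripper_width: 42.7
time: 9.35
tool_pos: [482.6, 213.2, 114.3]
orientation: [-0.054, -0.704, -0.061, 0.705]
force: [-0.1, 0.1, 0.0]
gripper_width: 42.6
time: 9.72
tool_pos: [479.1, 212.9, 114.4]
orientation: [-0.055, -0.705, -0.061, 0.705]
force: [0.1, -0.4, -0.4]
gripper_width: 42.8
[ 0.16 -0.12 -0.34  1.35  0.01  3.14]
```

Joint 6 sits at its limit, so I'll unwind it with a positive z turn. Now I lift and move to the right side of the stamped crate, then look.

```bash
python3 -m pendant '[[0,10,0,45,0,0,0],[0,10,0,90,0,0,0],[0,5,-10,130,0,0,8],[0,0,-60,130,0,0,18],[0,0,-110,130,0,0,28]]'; python3 -m pendant '[[0,0,-50,0,0,0,10],[0,0,-100,0,0,0,20],[0,0,-150,0,0,0,30],[0,0,-200,0,0,0,40],[0,0,-250,0,0,0,50]]';python3 -m pendant '[[0,0,-50,0,0,0,8],[0,0,-100,0,0,0,8],[0,0,-150,0,0,0,8],[0,0,-160,0,0,0,8],[0,0,-160,0,0,0,8]]'; python3 - <<'E'
from h import *
print(np.round(env.get_state()["q"],2))
a=cap("top","t3.png")["pixels"][100:320,60:520]; b=cap("scene","s3.png")["pixels"][120:320,200:440]
cv2.imwrite("pics/c3.png",cv2.cvtColor(np.vstack([cv2.resize(a,(690,330)),np.pad(cv2.resize(b,(324,270)),((0,0),(0,366),(0,0)))]),cv2.COLOR_RGB2BGR))
E
```

```text
time: 10.35
tool_pos: [479.1, 102.6, 245.1]
orientation: [-0.225, -0.669, -0.231, 0.67]
force: [-0.2, -0.3, 0.2]
gripper_width: 42.6
time: 10.98
tool_pos: [478.9, -148.3, 244.5]
orientation: [-0.487, -0.508, -0.491, 0.513]
force: [2.0, 0.1, 0.7]
gripper_width: 42.7
time: 11.6
tool_pos: [478.9, -306.6, 244.1]
orientation: [0.52, 0.475, 0.524, -0.479]
force: [0.9, -0.4, -0.1]
gripper_width: 42.7
[-0.8   0.02  0.03  1.59 -0.01  0.68]
```

View pics/c3.png

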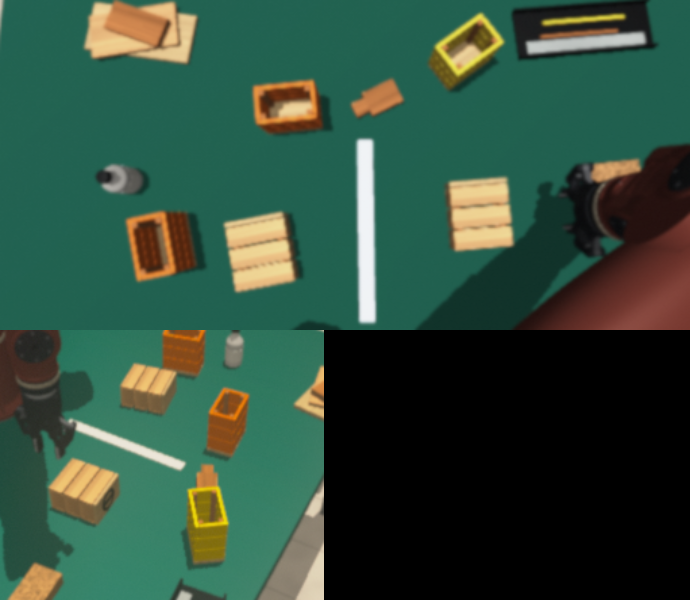

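Both crates lie on their near walls: the plain one at (260,251) with a bare end, the stamped one at (480,214) with the ring at (110,498) in the scene crop. The line runs from (364,140) to (367,322). Next I measure the lying faces at z=70.

```bash
python3 - <<'E'
from h import *
c=cap("top"); hsv=cv2.cvtColor(c["pixels"],cv2.COLOR_RGB2HSV)
for n,(u0,u1,v0,v1) in dict(stamped=(352,408,212,272),plain=(203,262,236,298)).items():
    m=np.zeros(hsv.shape[:2],np.uint8); m[v0:v1,u0:u1]=((hsv[...,2]>150)&(hsv[...,0]<35))[v0:v1,u0:u1]
    ct=max(cv2.findContours(m,0,2)[0],key=cv2.contourArea); W=np.array([onz(c,q[0],70)[:2] for q in ct],np.float32)
    r=cv2.minAreaRect(W); print(n,np.round(r[0]),np.round(r[1]),round(r[2],1),np.round(cv2.boxPoints(r)).tolist())
w=((hsv[...,1]<60)&(hsv[...,2]>170)).astype(np.uint8); w[:,:285]=0; w[:,320:]=0; w[:185]=0
ct=max(cv2.findContours(w,0,2)[0],key=cv2.contourArea); W=np.array([onz(c,q[0],1)[:2] for q in ct],np.float32)
r=cv2.minAreaRect(W); print("line",np.round(r[0],1),np.round(r[1]),round(r[2],2)); print(cv2.fitLine(W,2,0,.01,.01).ravel())
E
```

```text
stamped [ 475. -200.] [129. 112.] 4.1 [[407.0, -149.0], [415.0, -261.0], [543.0, -252.0], [535.0, -140.0]]
plain [408. 214.] [130. 112.] 10.7 [[334.0, 257.0], [354.0, 147.0], [482.0, 172.0], [461.0, 281.0]]
line [445.   16.9] [ 33. 359.] 89.85
[ 9.9963218e-01 -2.7119352e-02  4.0712271e+02  2.1612963e+01]
```

The stamped crate's middle is at (475,-200), 129×112 on top. The plain one is at (408,214), and the line is at y≈17. Descending at the stamped crate's right side, then pushing +y.

```bash
python3 -m pendant '[[-0.3,0,5,-50,0,0,0],[-0.3,0,5,-100,0,0,0],[-0.3,0,5,-150,0,0,0],[-0.3,0,5,-190,0,0,0],[-0.3,0,5,-212,0,0,0]]'; python3 -m pendant '[[-0.3,0,8,0,0,0,0],[-0.3,0,18,0,0,0,0],[-0.3,0,26,0,0,0,0],[-0.3,0,34,0,0,0,0],[-0.3,0,42,0,0,0,0]]';python3 -m pendant '[[-0.3,0,10,0,0,0,0],[-0.3,0,20,0,0,0,0],[-0.3,0,30,0,0,0,0],[-0.3,0,40,0,0,0,0],[-0.3,0,50,0,0,0,0]]'
```

```text
time: 12.38
tool_pos: [478.4, -299.3, 30.2]
orientation: [0.52, 0.474, 0.526, -0.478]
force: [-0.3, 0.2, 0.6]
gripper_width: 55.5
time: 13.0
tool_pos: [479.7, -260.0, 33.5]
orientation: [0.521, 0.474, 0.523, -0.479]
force: [-0.3, -4.3, 2.6]
gripper_width: 55.4
time: 13.62
tool_pos: [478.9, -208.8, 32.3]
orientation: [0.52, 0.474, 0.524, -0.479]
force: [-0.5, -3.3, 2.2]
gripper_width: 55.4
```

```bash
python3 -m pendant '[[-0.3,0,11,0,0,0,0],[-0.3,0,23,0,0,0,0],[-0.3,0,35,0,0,0,0],[-0.3,0,47,0,0,0,0],[-0.3,0,59,0,0,0,0]]';python3 -m pendant '[[-0.3,0,12,0,0,0,0],[-0.3,0,24,0,0,0,0],[-0.3,0,36,0,0,0,0],[-0.3,0,48,0,0,0,0],[-0.3,0,58,0,0,0,0]]'; python3 -m pendant '[[-0.3,0,8,0,0,0,0],[-0.3,0,14,0,0,0,0],[-0.3,0,18,0,0,0,0],[-0.3,0,18,0,0,0,0]]'; cat > m.py <<'E'
from h import *
import sys
c=cap("top",sys.argv[1]); hsv=cv2.cvtColor(c["pixels"],cv2.COLOR_RGB2HSV)
for n,(u0,u1,v0,v1) in dict(stamped=(265,350,212,285),plain=(203,262,236,298)).items():
    m=np.zeros(hsv.shape[:2],np.uint8); m[v0:v1,u0:u1]=((hsv[...,2]>100)&(hsv[...,1]>60)&(hsv[...,0]<35))[v0:v1,u0:u1]
    ct=max(cv2.findContours(m,0,2)[0],key=cv2.contourArea); W=np.array([onz(c,q[0],70)[:2] for q in ct],np.float32)
    r=cv2.minAreaRect(W); print(n,np.round(r[0]),np.round(r[1]),round(r[2],1),np.round(cv2.boxPoints(r)).tolist())
b=cap("scene")["pixels"][120:320,200:440]
cv2.imwrite("pics/c_"+sys.argv[1],cv2.cvtColor(np.vstack([cv2.resize(c["pixels"][100:320,60:520],(690,330)),np.pad(cv2.resize(b,(324,270)),((0,0),(0,366),(0,0)))]),cv2.COLOR_RGB2BGR))
E
python3 m.py t4.png
```

```text
time: 14.25
tool_pos: [478.9, -149.6, 32.3]
orientation: [0.52, 0.474, 0.524, -0.479]
force: [0.3, -3.9, 3.0]
gripper_width: 55.5
time: 14.88
tool_pos: [479.0, -91.7, 32.3]
orientation: [0.52, 0.474, 0.524, -0.479]
force: [0.6, -3.7, 1.2]
gripper_width: 55.5
time: 15.38
tool_pos: [478.8, -73.9, 32.1]
orientation: [0.52, 0.474, 0.525, -0.479]
force: [0.6, -0.6, -0.4]
gripper_width: 55.4
stamped [456. -62.] [ 98. 193.] 89.1 [[359.0, -110.0], [552.0, -113.0], [553.0, -15.0], [361.0, -12.0]]
plain [407. 214.] [131. 115.] 10.4 [[333.0, 258.0], [353.0, 146.0], [482.0, 169.0], [461.0, 282.0]]
```

View pics/c_t4.png

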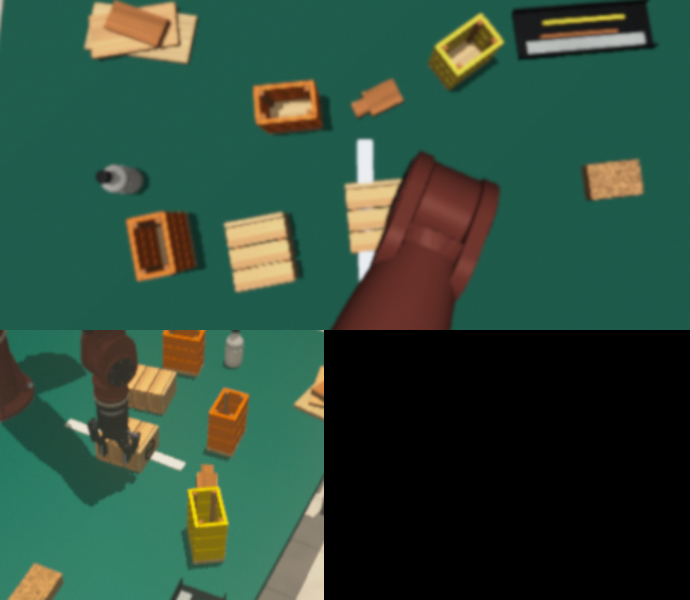

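The stamped crate's left edge is at crop (346,184)–(351,251), just past the line's left edge, and the arm hides the rest of it.

```bash
python3 - <<'E'
from h import *
c=cams.capture("top")
for p in((346,184),(351,251)): print(onz(c,(60+p[0]/1.5,100+p[1]/1.5),70).round())
E
```

```text
[531.  52.  70.]
[407.  43.  70.]
```

The left side averages y≈47.5, so the middle is at y≈-8 and needs +25. Finish the push, back off, lift clear and look again.

```bash
python3 -m pendant '[[-0.3,0,8,0,0,0,0],[-0.3,0,16,0,0,0,0],[-0.3,0,21,0,0,0,0],[-0.3,0,25,0,0,0,0],[-0.3,0,25,0,0,0,0]]';python3 -m pendant '[[-0.3,0,-10,0,0,0,0],[-0.3,0,-30,0,0,0,0],[-0.3,0,-60,0,0,0,0],[-0.3,0,-90,50,0,0,0],[-0.3,0,-130,100,0,0,0]]';python3 -m pendant '[[-0.3,0,-50,50,0,0,0],[-0.3,0,-100,100,0,0,0],[-0.3,0,-150,110,0,0,0],[-0.3,0,-200,110,0,0,0],[-0.3,0,-200,110,0,0,0]]';python3 m.py t5.png
```

```text
time: 16.15
tool_pos: [479.0, -49.1, 32.4]
orientation: [0.52, 0.474, 0.525, -0.479]
force: [-0.6, 0.4, 0.5]
gripper_width: 55.6
time: 16.77
tool_pos: [478.4, -179.7, 132.1]
orientation: [0.52, 0.474, 0.525, -0.479]
force: [1.0, 0.1, 0.0]
gripper_width: 55.4
time: 17.4
tool_pos: [477.7, -382.6, 240.0]
orientation: [0.519, 0.475, 0.524, -0.48]
force: [-0.2, 0.7, -0.2]
gripper_width: 55.6
stamped [473.  20.] [130. 114.] 5.2 [[403.0, 70.0], [413.0, -43.0], [543.0, -31.0], [532.0, 82.0]]
plain [407. 214.] [131. 115.] 10.4 [[333.0, 259.0], [353.0, 145.0], [482.0, 169.0], [461.0, 282.0]]
```

View pics/c_t5.png

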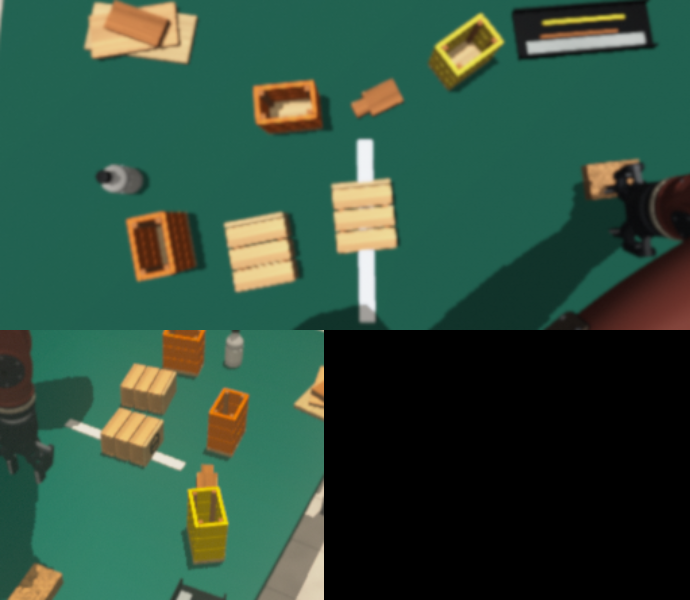

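The stamped crate, at (364,216), now lies centred over the line with its ring end facing away. The plain one is unmoved at (260,251). The stamped middle is at (473,20) against the line at y=17, well inside 25 mm. Handing in.

```bash
python3 -m pendant '[[-0.3,0,0,0,0,0,0],[-0.3,0,0,0,0,0,0]]'; python3 -c "
from bench import env
print(env.hand_in())"
```

```text
time: 17.75
tool_pos: [479.3, -377.6, 241.6]
orientation: [0.521, 0.474, 0.525, -0.479]
force: [0.3, 0.2, -0.3]
gripper_width: 55.6
the job is handed in; nothing more can be done
None
```

I tipped both crates onto their near sides. The right-hand one had the stamp, so I pushed it sideways onto the dispatch line and handed the job in at 17.75 s; no verdict is reported.

- **Stamped crate:** its middle measured (473, 20) mm with the line at y ≈ 17, about 3 mm off centre. It lies about 5° off the line, with the stamp facing away from the robot.
- **Plain crate:** its middle is at (407, 214), about 197 mm to the side of the line.
- **Forces and clearance:** the highest force reading I saw while pushing was about 5 N. The gripper ended clear of everything at about 240 mm height.
- **Bystanders:** the bottle, cork block and blank look unmoved in the last picture. I checked them only by eye and did not measure them again.
- **What went off plan:** joint 6 reached its limit while I approached the plain crate, so the fingers sat about 10 mm off centre, but the crate still tipped as intended. My mid-push fit of the stamped crate failed because the arm hid part of it, so I used its visible left edge instead, and the clear view afterwards agreed.

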